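# Find the blind locating hole in the hinge rail with the pin

### The job

Take the orange-headed locating pin out of the pin rack, set its tip down on the hinge rail's black strip between the two yellow marks, and, keeping the tip on the strip, slide it lightly along the strip's centreline away from the marked end until it drops into the unmarked hole. Then push it gently fully home, so that its collar lies on the strip, let go, and leave it standing there; never press the pin hard on the rail (25 N at most), and leave everything else where it is.

Things in the scene. Friction and masses are not known exactly. Their poses are not given: they have to be found in the camera images.
- pin: Locating pin, 68 mm long, about 70 g, upright in one of the rack's three holes (any of them), collar on the rack. Steel shank 10 mm in diameter, 20 mm long, chamfered 1.5 x 2 mm at the tip; steel collar 20 mm in diameter, 20 to 25 mm above the tip; orange head 16 x 16 mm square, 25 to 68 mm above the tip. Origin: centre of the tip's end; z up the pin, x and y square to the head's flats.
- pin_tip (a point): The centre of the pin's lower end (same point and axes as pin).
- pin_grip (a point): Point on the pin's axis 50 mm above its tip, inside the orange head: grip the head here by two opposite flats; fingers lower down would hit the rail when the pin is home. In the rack the flats facing the rack's long sides (pin y) are the free ones.
- rack: Grey plastic pin rack, fixed, 170 x 50 x 35 mm high, three holes in a row along its x axis at -55, 0 and +55 mm. Origin: centre of its underside. The pins stand with their tips 15 mm above its underside (shank 20 mm deep in a 12 mm hole) and lift straight out. The pin's own x lies within 0.35 rad of the rack's x.
- rail: Hinge rail in its fixture, fixed: blue base plate 250 x 100 x 8 mm, on it an aluminium body 210 x 70 mm, flat top face 53 mm above the table. Origin: centre of the underside; x along the rail. Both ends of the face (beyond x = -50 and +50 mm) are under grey cover plates 4 mm thick with screw heads up to 7 mm above the face. All rigid; steel-like friction, about 0.3 to 1.
- strip_mid (a point): Middle of the black strip, 30 mm wide, flush with the rail's face and open from 50 mm before to 50 mm after this point; axes as the rail's. The strip is clamped. Exactly on its centreline (y = 0) is one unmarked blind hole, 12 mm in diameter, 22 mm deep, chamfered 1 mm. Its place differs each time and is not measured: centre anywhere from x = -18 to +26 mm. Pin home: collar on the face, tip 20 mm below.
- start (a point): Start point on the strip's face, 53 mm above the table, on the centreline midway between two yellow marks (6 x 16 mm bars painted on the aluminium either side of the strip), 38 mm from the strip's middle. Its x axis runs along the strip towards the hole, whose centre is 20 to 64 mm from here; y across, z up.
- brass_pin: Another pin in the rack, round brass head 14 mm wide, 55 mm long in all; same shank and collar; not to be used. Origin: tip end.
- black_pin: Another pin in the rack, round black head 18 mm wide, 47 mm long in all; same shank and collar; not to be used. Origin: tip end.
- spray: Bystander: white spray bottle with green head, 216 mm tall, 72 mm wide. Origin: centre of the underside.
- driver: Bystander: screwdriver lying on the table.
- spanner: Bystander: spanner lying on the table.
- tray: Bystander: blue parts tray 110 x 150 x 30 mm. Origin: centre of the underside.
- jar: Bystander: amber jar 60 mm wide, 80 mm tall. Origin: centre of the underside.
There are look-alikes about, which are no part of the job. What is shaped like the pin but white is not meant.

How it is judged:
By the outcome, as a careful person would: the job done as asked, in the order asked, and still so for the second after the job is handed in, with the robot touching nothing.
It also fails if it takes over 72 s, if anything falls off the work surface, if the arm or the gripper's body presses on something with over 40 N, if the wrist force passes 120 N, or if a joint passes its speed limit or range.

### The arm

A 6-joint arm with a two-finger parallel gripper is mounted at the origin on the work surface. World frame = base frame: x ahead of the robot, y to its left, z up, the work surface at z = 0. Lengths are in m, angles in rad, forces in N, time in s.
With the tool pointing down it reaches from about 0.35 to 0.775 m from the base axis. Payload 7.3 kg.
Tool frame: the origin (TCP) lies on the centre line of the jaws, within the pads' length; the fingertips stand 11 mm ahead of it and the grasp point (between the pads) lies 8 mm behind it; y points along the fingers, z is the direction in which the jaws open and shut, and the axes are right-handed (so a half turn about y gives the same grasp; the last joint's range is limited). The gripper opens to 92 mm and grips with 3 to 60 N. Pads are 19 mm wide; open, the fingers measure 130 mm over their backs; the gripper's body (75 mm by 190 mm) begins 47 mm behind the grasp point.
Start: joints at [-1.34, 0.342, 1.524, -0, 1.275, -0.146], TCP at [0.193, -0.488, 0.238] pointing down, gripper open.
Joint ranges: [-2.53, 2.53], [-0.77, 2.02], [0.04, 2.7], [-1, 4.14], [0.28, 2.66], [-3.11, 3.11]. Speed limits (rad/s): [2.57, 2.57, 3.14, 3.14, 3.14, 3.14].

### API

Orientations are given as [roll, pitch, yaw] about the fixed x, y, z axes, in that order (R = Rz(yaw) Ry(pitch) Rx(roll)).
In Python, from cell import robot, cams gives the robot as it stands.
- The arm moves only by the tool apply_moves, never from a script. Its argument "plan" is a list of rows, each a list of 7 numbers: the shift along the tool's x, y, z in m, then the turn, a rotation vector about the tool's x, y, z in degrees, then the gripper command: -1 is fully open, 1 is shut, values between are in proportion. A call has exactly 5 rows; each row is the pose to reach, as a shift and turn from the pose commanded when the call began, along the tool's axes at that moment; what a row does not reach only later rows make up. A row lasts 1/8 s, in which the tool goes at most 62.5 mm and 10.7 degrees, less where a joint would pass 70% of its speed; a pose out of reach is approached as far as the arm can. A call with a gripper value outside its range is refused whole. The fingers move at their own pace and stop on an object; "squeeze" is the grip in N (left out, the last holds). Time passes only in rows, so rows that repeat a pose let the fingers close, or fill a call up. It gives the time, the measured TCP pose, the force and the opening at its end, in the units of the state.
- robot.observe(): the state, without advancing time (a new reading comes with each control period).
- cams.read_camera(name): name is "side" or "top" or "wrist"; returns the picture (400x640x3 uint8, blue, green, red); there is no depth.
- cams.calibration(name): a dict with "fx", "fy", "cx", "cy" (pixels), "extrinsics" (4x4, takes a point from world to camera coordinates); the wrist camera has in their place "T_tool_cam" (4x4, takes a point from camera to tool coordinates, whose origin is the TCP and whose axes are the tool frame's). Camera axes: x right, y up, looking along -z (the intrinsics and any distortion apply to the point x, -y, -z); pixel columns grow to the right and rows downward; lengths in m; the calibration is good to about 2 mm. A picture is of the moment at which its call begins: read the wrist's pose just before it. calibration takes no time and is no camera call.
- robot.hand_in(): hands the job in, once; it reports no verdict.
The state is a dict: "time": time; "qpos": joint angles; "qvel": joint speeds; "joint_efforts": joint torques, N m; "tool_pos": TCP position; "tool_rot": TCP orientation; "contact_force": force on the tool from outside, world axes, zero at the start; "torque": the same for the moment, N m; "opening": finger opening in m.
Only numpy, scipy, OpenCV 4.12 (cv2) and the standard library are available. Lean on these libraries where they do the work, as an engineer would, in place of code of your own. Each camera call takes 0.05 s, during which the arm holds its last target. There are 200 camera calls.

## Working session

There is one attempt and no reset: what is moved stays moved. The work goes in short steps, Python scripts to look and compute and a tool call to move; the robot and the scene stay as the last step left them, time stands still between calls to the robot, and variables do not carry over. Pictures are saved under pics/ and viewed, about 8 in all and at most 12, crops included, and the job is handed in when it is done.

Besides the shell and the picture viewer there is one more tool, called after "Call:" in YAML: its name, and indented under it one key for each argument. apply_moves: Moves the arm, as the interface text tells. Its arguments: {"type":"object","properties":{"plan":{"type":"array","items":{"type":"array","items":{"type":"number"}}},"squeeze":{"type":"number"}},"required":["plan"]}

```bash
mkdir -p pics; ls; python3 - <<'E'
from cell import robot,cams
import cv2,numpy as np
np.set_printoptions(precision=4,suppress=True)
print(robot.observe())
for n in("side","top","wrist"):
    c=cams.calibration(n);print(n,c)
    cv2.imwrite(f"pics/{n}0.png",cams.read_camera(n))
E
```

```text
pics
{'time': 0.0, 'qpos': array([-1.34  ,  0.3427,  1.525 ,  0.    ,  1.2754, -0.146 ]), 'qvel': array([ 0.0007, -0.0007,  0.0005,  0.0003, -0.0003,  0.0005]), 'joint_efforts': array([ -0.0028, -43.1255, -24.4222,   0.0714,   0.0559,  -0.0001]), 'tool_pos': array([ 0.1931, -0.4878,  0.237 ]), 'tool_rot': array([-1.5723,  0.0002, -2.7648]), 'contact_force': array([ 0.2396, -0.4243,  1.1384]), 'torque': array([0.01  , 0.0292, 0.0113]), 'opening': 0.0919479440479107}
side {'fx': 438.47101284202336, 'fy': 438.47101284202336, 'cx': 317.3113112487323, 'cy': 201.6196648877627, 'extrinsics': array([[-0.8982, -0.4395, -0.0115,  0.5267],
       [ 0.2085, -0.4488,  0.869 , -0.1603],
       [-0.3871,  0.7781,  0.4948, -1.0877],
       [ 0.    ,  0.    ,  0.    ,  1.    ]])}
top {'fx': 361.06839169318573, 'fy': 361.06839169318573, 'cx': 324.00952345165643, 'cy': 198.96996028028394, 'extrinsics': array([[-0.0043, -0.9999, -0.0095,  0.0401],
       [ 0.9948, -0.0052,  0.1016, -0.5575],
       [-0.1017, -0.009 ,  0.9948, -1.1299],
       [ 0.    ,  0.    ,  0.    ,  1.    ]])}
wrist {'fx': 297.61495016933253, 'fy': 297.61495016933253, 'cx': 318.9697884901455, 'cy': 194.4286822737191, 'T_tool_cam': array([[-0.0004, -0.9638, -0.2666, -0.0712],
       [ 0.0008,  0.2666, -0.9638, -0.1467],
       [ 1.    , -0.0006,  0.0006, -0.0001],
       [ 0.    ,  0.    ,  0.    ,  1.    ]])}
```

View pics/top0.png

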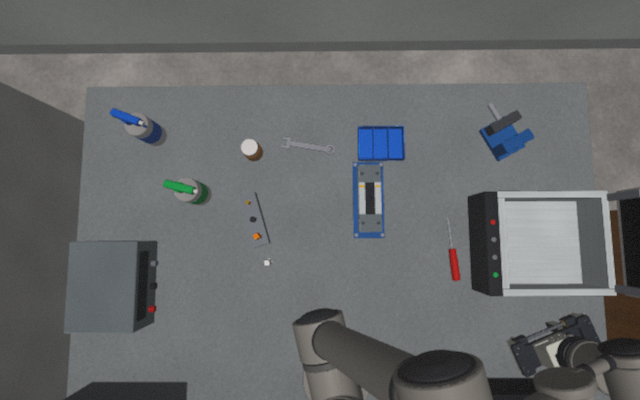

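View pics/side0.png

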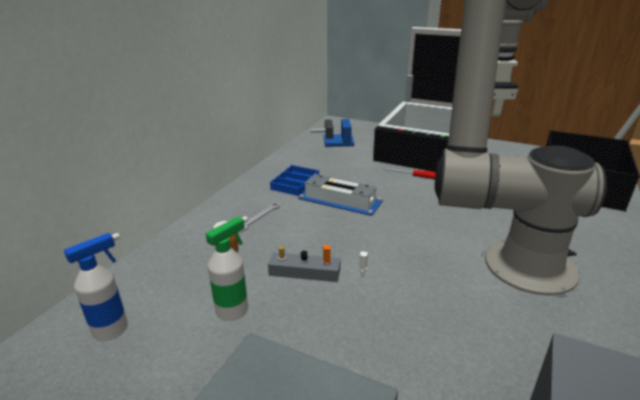

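The top view shows the rack around (258,219), orange pin around (257,237), and the rail at (369,200). In the side view the orange pin is at (327,255) and the white look-alike at (363,262). I'll enlarge the rack and rail.

```bash
cat > h.py <<'E'
import numpy as np,cv2
from cell import robot,cams
from scipy.spatial.transform import Rotation as R
np.set_printoptions(precision=4,suppress=True)
def cam(name,st=None):
    c=cams.calibration(name)
    if name=="wrist":
        T=np.eye(4);T[:3,:3]=R.from_euler('xyz',st["tool_rot"]).as_matrix();T[:3,3]=st["tool_pos"]
        W=T@c["T_tool_cam"]
    else: W=np.linalg.inv(c["extrinsics"])
    return c,W
def ray(cw,u,v,z):
    c,W=cw
    d=W[:3,:3]@np.array([(u-c["cx"])/c["fx"],-(v-c["cy"])/c["fy"],-1.]);o=W[:3,3]
    return o+d*(z-o[2])/d[2]
def proj(cw,p):
    c,W=cw;q=np.linalg.inv(W)@np.append(p,1)
    return np.array([c["cx"]-c["fx"]*q[0]/q[2],c["cy"]+c["fy"]*q[1]/q[2]])
E
python3 - <<'E'
from h import *
im=cv2.imread("pics/top0.png")
a=cv2.resize(im[180:260,225:285],None,fx=6,fy=6,interpolation=cv2.INTER_CUBIC)
b=cv2.resize(im[160:240,340:400],None,fx=6,fy=6,interpolation=cv2.INTER_CUBIC)
cv2.imwrite("pics/crop1.png",np.hstack([a,b]))
cw=cam("top")
hsv=cv2.cvtColor(im,cv2.COLOR_BGR2HSV)
def blob(lo,hi,x0,x1,y0,y1):
    m=cv2.inRange(hsv,lo,hi)[y0:y1,x0:x1]
    n,_,s,c=cv2.connectedComponentsWithStats(m)
    return [(c[i]+[x0,y0],s[i,4]) for i in range(1,n)]
print("orange",blob((5,150,120),(18,255,255),230,290,190,260))
print("yellow",blob((18,40,100),(35,255,255),340,400,160,240))
m=cv2.inRange(hsv,(100,120,40),(125,255,255));m[:162]=0;m[:, :345]=0;m[:,395:]=0;m[245:]=0
ys,xs=np.nonzero(m);r=cv2.minAreaRect(np.c_[xs,ys].astype(np.float32));print("rail",r)
print("rail c",ray(cw,*r[0],0.008),"orange",ray(cw,257,237,.083))
E
```

```text
orange [(array([256.1071, 235.7143]), np.int32(28))]
yellow [(array([361.5, 186. ]), np.int32(18)), (array([377.3333, 185.9333]), np.int32(15))]
rail ((368.0, 199.5), (75.0, 30.0), 90.0)
rail c [ 0.5573 -0.1059  0.008 ] orange [0.4374 0.2405 0.083 ]
```

View pics/crop1.png

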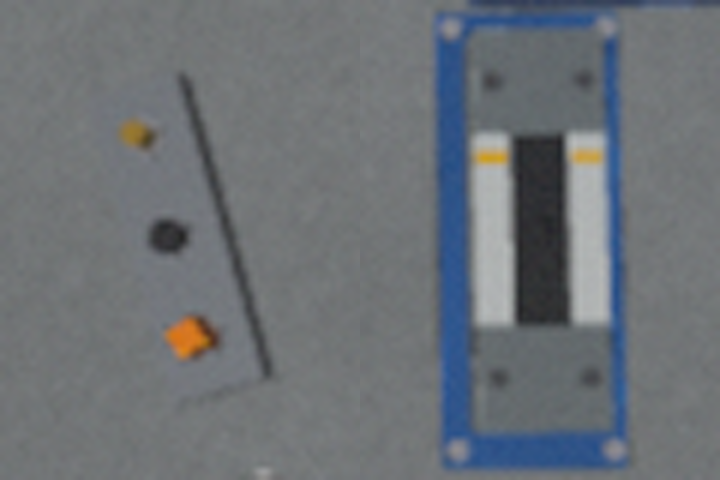

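The yellow marks are at the far (+x world) end of the strip, so the slide runs towards the robot. The orange pin is the rack's near one. I'll move over it for a wrist view.

Call:
apply_moves:
  plan:
    - [-0.047, 0, -0.037, 0, 0, 0, -1]
    - [-0.094, 0, -0.074, 0, 0, 0, -1]
    - [-0.141, 0, -0.111, 0, 0, 0, -1]
    - [-0.188, 0, -0.148, 0, 0, 0, -1]
    - [-0.236, 0, -0.185, 0, 0, 0, -1]

```text
time: 0.78
tool_pos: [0.3451, -0.2276, 0.2377]
tool_rot: [-1.571, 0.0, -2.765]
contact_force: [0.9, 0.3, 0.1]
opening: 0.0917
```

Call:
apply_moves:
  plan:
    - [-0.028, 0, -0.043, 0, 0, 0, -1]
    - [-0.056, 0, -0.086, 0, 0, 0, -1]
    - [-0.084, 0, -0.129, 0, 0, 0, -1]
    - [-0.112, 0, -0.172, 0, 0, 0, -1]
    - [-0.14, 0, -0.215, 0, 0, 0, -1]

```text
time: 1.4
tool_pos: [0.3957, 0.0238, 0.2377]
tool_rot: [-1.571, 0.0, -2.765]
contact_force: [0.2, -0.5, 0.1]
opening: 0.0921
```

Call:
apply_moves:
  plan:
    - [-0.03, 0.007, -0.046, 0, 2, 0, -1]
    - [-0.06, 0.014, -0.092, 0, 4, 0, -1]
    - [-0.09, 0.025, -0.138, 0, 6, 0, -1]
    - [-0.123, 0.037, -0.188, 0, 7, 0, -1]
    - [-0.123, 0.037, -0.188, 0, 7, 0, -1]

```text
time: 2.02
tool_pos: [0.4403, 0.2453, 0.1991]
tool_rot: [-1.571, -0.002, -2.882]
contact_force: [-0.6, -1.1, 0.1]
opening: 0.092
```

```bash
python3 - <<'E'
from h import *
s=robot.observe();print(s["time"],s["tool_pos"],s["tool_rot"],s["contact_force"])
im=cams.read_camera("wrist");cv2.imwrite("pics/w1.png",im)
cw=cam("wrist",s)
hsv=cv2.cvtColor(im,cv2.COLOR_BGR2HSV);m=cv2.inRange(hsv,(5,150,100),(18,255,255))
n,l,st,c=cv2.connectedComponentsWithStats(m)
for i in range(1,n):
    if st[i,4]>30: print(c[i],st[i],ray(cw,*c[i],.083))
E
```

```text
2.025 [0.4403 0.2453 0.1991] [-1.5711 -0.0022 -2.8823] [-0.6025 -1.1004  0.1447]
[321.5    189.9562] [312 181  20  20 274] [0.4432 0.2439 0.083 ]
```

View pics/w1.png

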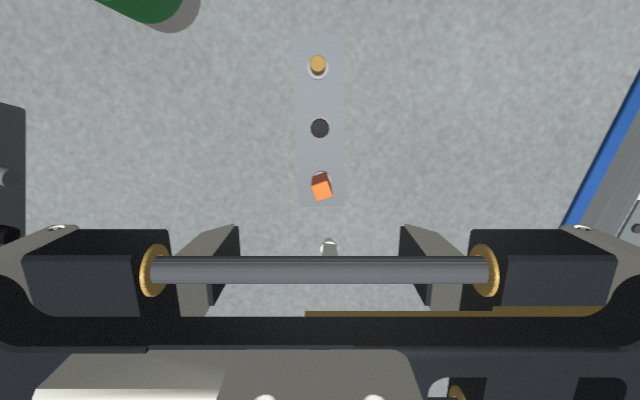

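The wrist view shows the orange head top near (321,190), rotated slightly relative to the rack. The brass pin is at (318,65), the black at (320,128) and the white look-alike at (329,247). Next I measure the top face and its yaw.

```bash
python3 - <<'E'
from h import *
s=robot.observe();cw=cam("wrist",s)
im=cv2.imread("pics/w1.png");hsv=cv2.cvtColor(im,cv2.COLOR_BGR2HSV)
m=cv2.inRange(hsv,(3,120,180),(20,255,255));m[:160]=0;m[220:]=0
k=cv2.connectedComponentsWithStats(m);i=1+np.argmax(k[2][1:,4]);ys,xs=np.nonzero(k[1]==i)
print(len(xs),k[3][i])
P=np.array([ray(cw,x,y,.083)[:2] for x,y in zip(xs,ys)])
r=cv2.minAreaRect((P*1000).astype(np.float32));print(P.mean(0),r)
c=cv2.resize(im[165:215,290:350],None,fx=8,fy=8,interpolation=cv2.INTER_CUBIC);cv2.imwrite("pics/c2.png",c)
# rack axis via bras/black tops
print(ray(cw,318,64,.070),ray(cw,320,128,.062))
# soft orientation: fit square of 16mm maximizing overlap
b=max(((sum((abs((P-P.mean(0))@np.array([np.cos(a),np.sin(a)]))<.008)&(abs((P-P.mean(0))@np.array([-np.sin(a),np.cos(a)]))<.008))),d) for d in range(-45,45) for a in [np.radians(d)]);print(b)
# 4th-order moment angle
q=(P-P.mean(0))@np.array([1,1j]);print(np.degrees(np.angle(-(q**4).mean()))/4)
E
```

```text
281 [321.4591 190.427 ]
[0.4426 0.2419] ((442.4781188964844, 241.82814025878906), (15.531522750854492, 15.610851287841797), 33.99769592285156)
[0.547  0.2727 0.07  ] [0.4951 0.2572 0.062 ]
(np.int64(281), 37)
35.079216478029466
```

View pics/c2.png

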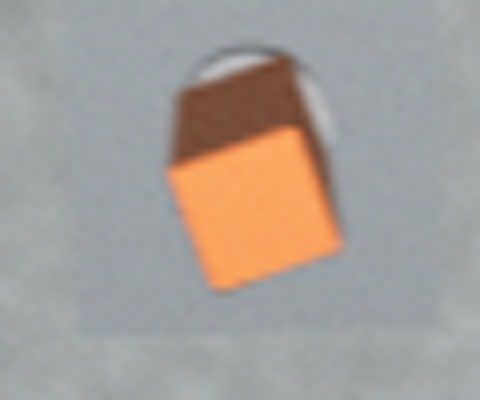

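Call:
apply_moves:
  plan:
    - [-0.001, 0.03, 0.004, 0, -10, 0, -1]
    - [-0.001, 0.06, 0.004, 0, -19.6, 0, -1]
    - [-0.001, 0.095, 0.004, 0, -19.6, 0, -1]
    - [-0.001, 0.125, 0.004, 0, -19.6, 0, -1]
    - [-0.001, 0.142, 0.004, 0, -19.6, 0, -1]

```text
time: 2.7
tool_pos: [0.4423, 0.2368, 0.0577]
tool_rot: [-1.571, -0.002, -2.546]
contact_force: [0.3, -0.1, -0.0]
opening: 0.0915
```

Call:
apply_moves:
  plan:
    - [0, 0, 0, 0, 0, 0, -0.3]
    - [0, 0, 0, 0, 0, 0, 0.3]
    - [0, 0, 0, 0, 0, 0, 1]
    - [0, 0, 0, 0, 0, 0, 1]
    - [0, 0, 0, 0, 0, 0, 1]
  squeeze: 20

```text
time: 3.32
tool_pos: [0.4429, 0.2386, 0.059]
tool_rot: [-1.571, 0.001, -2.545]
contact_force: [0.0, 0.1, 0.3]
opening: 0.0465
```

Call:
apply_moves:
  plan:
    - [0, 0, 0, 0, 0, 0, 1]
    - [0, 0, 0, 0, 0, 0, 1]
    - [0, 0, 0, 0, 0, 0, 1]
    - [0, 0, 0, 0, 0, 0, 1]
    - [0, 0, 0, 0, 0, 0, 1]
  squeeze: 20

```text
time: 3.95
tool_pos: [0.4414, 0.2404, 0.0587]
tool_rot: [-1.574, -0.0, -2.546]
contact_force: [-6.2, 10.4, 3.4]
opening: 0.0165
```

```bash
python3 - <<'E'
from h import *
for i in range(3):
    s=robot.observe();print(s["time"],s["tool_pos"],s["tool_rot"],s["contact_force"],s["torque"],s["opening"],s["qpos"])
    im=cams.read_camera("wrist")
cv2.imwrite("pics/w3.png",im)
E
```

```text
3.95 [0.4414 0.2404 0.0587] [-1.5743 -0.0004 -2.5456] [-6.2189 10.4016  3.399 ] [ 2.0276  1.133  -0.0054] 0.016495276127073702 [0.3441 0.525  1.8053 0.0045 0.8125 1.3158]
4.0 [0.4414 0.2404 0.0588] [-1.5742 -0.0004 -2.5455] [-5.6404 10.8445  3.1756] [1.9956 1.1592 0.0052] 0.0163526719346246 [0.3441 0.525  1.8053 0.0045 0.8125 1.3158]
4.05 [0.4414 0.2404 0.0587] [-1.5743 -0.0004 -2.5455] [-6.3477 10.1251  3.4443] [1.9984 1.1048 0.09  ] 0.01620297457813406 [0.3441 0.525  1.8053 0.0045 0.8125 1.3158]
```

View pics/w3.png

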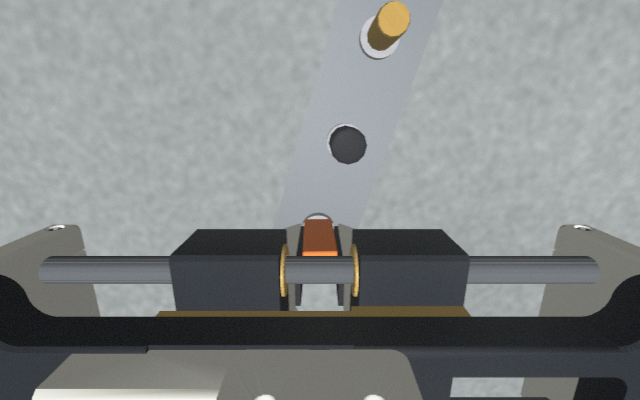

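Opening is 16 mm and the head sits between the pads, so the pin is gripped. There is about 12 N of side load in the hole, so I shift back 2 mm to relieve it and lift.

Call:
apply_moves:
  plan:
    - [0, 0, -0.002, 0, 0, 0, 1]
    - [0, 0, -0.002, 0, 0, 0, 1]
    - [0, -0.01, -0.002, 0, 0, 0, 1]
    - [0, -0.03, -0.002, 0, 0, 0, 1]
    - [0, -0.06, -0.002, 0, 0, 0, 1]
  squeeze: 45

```text
time: 4.72
tool_pos: [0.4412, 0.2397, 0.1185]
tool_rot: [-1.571, -0.002, -2.545]
contact_force: [1.0, -0.5, -0.7]
opening: 0.0155
```

```bash
python3 - <<'E'
from h import *
s=robot.observe();print(s["time"],s["tool_pos"],s["tool_rot"],s["contact_force"],s["opening"])
cw=cam("top")
im=cv2.imread("pics/top0.png");hsv=cv2.cvtColor(im,cv2.COLOR_BGR2HSV).astype(float)
y=[]
for x0,x1 in((355,368),(371,385)):
    w=np.clip(hsv[178:194,x0:x1,1]-60,0,None)*(hsv[178:194,x0:x1,0]<40)
    Y,X=np.mgrid[178:194,x0:x1];c=[(w*X).sum()/w.sum(),(w*Y).sum()/w.sum()];p=ray(cw,*c,.053);print(c,p);y.append(p)
print("start",(y[0]+y[1])/2)
g=cv2.cvtColor(im,cv2.COLOR_BGR2GRAY).astype(float)
# strip centre per row between bright aluminium
C=[]
for v in range(184,212):
    row=np.clip(130-g[v,360:381],0,None);
    x=np.arange(360,381);k=(x>363)&(x<377);u=(row*k*x).sum()/(row*k).sum();C.append(ray(cw,u,v,.053)[:2])
C=np.array(C);f=np.polyfit(C[:,0],C[:,1],1);print(f,C[0],C[-1])
E
```

```text
4.725 [0.4412 0.2397 0.1185] [-1.5708 -0.0024 -2.5447] [ 1.0213 -0.4702 -0.7366] 0.015548025718240757
[np.float64(361.52394916911044), np.float64(185.7126099706745)] [ 0.5965 -0.0811  0.053 ]
[np.float64(377.3200589970501), np.float64(185.6165191740413)] [ 0.5966 -0.1308  0.053 ]
start [ 0.5966 -0.106   0.053 ]
[ 0.0073 -0.11  ] [ 0.6018 -0.1054] [ 0.5166 -0.106 ]
```

Call:
apply_moves:
  plan:
    - [0.01, -0.035, 0.03, 0, 0, 0, 1]
    - [0.025, -0.047, 0.08, 0, 0, 0, 1]
    - [0.04, -0.047, 0.13, 0, 8, 0, 1]
    - [0.055, -0.047, 0.185, 0, 16, 0, 1]
    - [0.07, -0.047, 0.235, 0, 25, 0, 1]

```text
time: 5.35
tool_pos: [0.5163, 0.0043, 0.1657]
tool_rot: [-1.57, 0.0, -2.987]
contact_force: [0.4, 0.5, -1.0]
opening: 0.0158
```

```bash
cat >> h.py <<'E'
def rel(p,yaw):
    s=robot.observe();M=R.from_euler('xyz',s["tool_rot"])
    G=R.from_euler('xyz',[-np.pi/2,0,yaw])
    print("pos",s["tool_pos"],"shift",M.inv().apply(np.array(p)-s["tool_pos"]),"turn",np.degrees((M.inv()*G).as_rotvec()))
E
python3 -c "
from h import *
rel([.545,-.106,.165],-3.134)"
```

```text
pos [0.5163 0.0043 0.1657] shift [-0.0114  0.0008  0.1134] turn [-0.0333  8.4483 -0.0146]
```

Call:
apply_moves:
  plan:
    - [-0.005, 0, 0.045, 0, 4, 0, 1]
    - [-0.01, 0, 0.09, 0, 8.4, 0, 1]
    - [-0.011, 0, 0.113, 0, 8.4, 0, 1]
    - [-0.011, 0, 0.113, 0, 8.4, 0, 1]
    - [-0.011, 0, 0.113, 0, 8.4, 0, 1]

```text
time: 5.98
tool_pos: [0.5443, -0.1022, 0.1655]
tool_rot: [-1.571, -0.001, -3.127]
contact_force: [0.2, -0.4, -0.2]
opening: 0.0158
```

```bash
python3 - <<'E'
from h import *
s=robot.observe();print(s["time"],s["tool_pos"],s["tool_rot"],s["contact_force"])
im=cams.read_camera("wrist");cv2.imwrite("pics/w4.png",im)
cw=cam("wrist",s)
hsv=cv2.cvtColor(im,cv2.COLOR_BGR2HSV);m=cv2.inRange(hsv,(18,90,120),(33,255,255))
k=cv2.connectedComponentsWithStats(m)
for c,st in zip(k[3][1:],k[2][1:]):
    if st[4]>30: print(c,st,ray(cw,*c,.053))
for a in (.0437,): print("tip expected px",proj(cw,s["tool_pos"]-[0,0,a]))
E
```

```text
5.975 [ 0.5443 -0.1022  0.1655] [-1.5714 -0.0008 -3.1265] [ 0.153  -0.3613 -0.2028]
[295.6441 133.5085] [287 130  18   8 118] [ 0.5974 -0.0813  0.053 ]
[354.5 134. ] [346 131  18   7 126] [ 0.5978 -0.1316  0.053 ]
[283.2365 273.6749] [281 249   6  48 203] [ 0.4628 -0.0684  0.053 ]
[354.6286 273.7333] [352 248   6  49 210] [ 0.4639 -0.1381  0.053 ]
tip expected px [319.0712 220.5796]
```

View pics/w4.png

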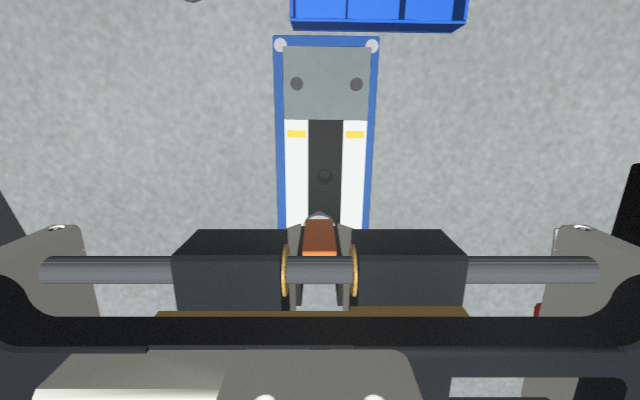

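The wrist view shows the yellow marks at (296,134) and (354,134), the strip between them, and the hole at about (324,176). The pin is held upright at column 319.

```bash
python3 - <<'E'
from h import *
s=robot.observe();cw=cam("wrist",s)
im=cv2.imread("pics/w4.png");g=cv2.cvtColor(im,cv2.COLOR_BGR2GRAY).astype(float)
C=[]
for v in range(123,206,2):
    r=g[v,295:360];t=110;x=np.arange(295,360)
    a=np.where((r[:-1]>t)&(r[1:]<=t))[0];b=np.where((r[:-1]<=t)&(r[1:]>t))[0]
    if len(a) and len(b):
        a=a[0];b=b[-1];ua=295+a+(r[a]-t)/(r[a]-r[a+1]);ub=295+b+(t-r[b])/(r[b+1]-r[b])
        C.append(np.r_[(ray(cw,ua,v,.053)+ray(cw,ub,v,.053))[:2]/2,np.linalg.norm(ray(cw,ua,v,.053)-ray(cw,ub,v,.053))])
C=np.array(C);f=np.polyfit(C[:,0],C[:,1],1);print(f,C[:,2].mean(),C[[0,-1]])
print(np.polyval(f,.5976),np.std(C[:,1]-np.polyval(f,C[:,0])))
sub=g[160:195,310:340];print(np.median(sub));d=sub<np.median(sub)-6
Y,X=np.nonzero(cv2.morphologyEx(d.astype(np.uint8),cv2.MORPH_OPEN,np.ones((3,3))));print(len(X),X.mean()+310,Y.mean()+160,ray(cw,X.mean()+310,Y.mean()+160,.053))
rel([.5976,np.polyval(f,.5976),.125],np.arctan(f[0])-np.pi)
E
```

```text
[ 0.0048 -0.1092] 0.02859592414763807 [[ 0.6066 -0.1063  0.0287]
 [ 0.5338 -0.1066  0.0286]]
-0.1063425424788897 3.799950742029845e-05
72.0
63 324.8888888888889 179.23809523809524 [ 0.5578 -0.1069  0.053 ]
pos [ 0.5444 -0.102   0.1657] shift [-0.0532  0.0406  0.0052] turn [0.0253 0.617  0.0327]
```

Call:
apply_moves:
  plan:
    - [-0.025, 0.02, 0.0052, 0, 0.6, 0, 1]
    - [-0.051, 0.04, 0.0052, 0, 0.6, 0, 1]
    - [-0.051, 0.055, 0.0052, 0, 0.6, 0, 1]
    - [-0.051, 0.064, 0.0052, 0, 0.6, 0, 1]
    - [-0.051, 0.064, 0.0052, 0, 0.6, 0, 1]

```text
time: 6.65
tool_pos: [0.5948, -0.1072, 0.1014]
tool_rot: [-1.571, -0.002, -3.138]
contact_force: [-0.5, 0.8, -0.4]
opening: 0.0156
```

```bash
python3 - <<'E'
from h import *
s=robot.observe();print(s["time"],s["tool_pos"],s["tool_rot"],s["contact_force"])
a=cams.read_camera("wrist");b=cams.read_camera("side")
cw=cam("wrist",s);cs=cam("side")
print(proj(cw,s["tool_pos"]-[0,0,.0437]),proj(cs,s["tool_pos"]-[0,0,.0437]))
A=cv2.resize(a[130:270,250:390],(560,560),interpolation=cv2.INTER_CUBIC)
B=cv2.resize(b[150:220,310:340],(240,560),interpolation=cv2.INTER_CUBIC)
cv2.imwrite("pics/c5.png",np.hstack([A,B]));cv2.imwrite("pics/w5.png",a);cv2.imwrite("pics/s5.png",b)
E
```

```text
6.65 [ 0.5948 -0.1072  0.1014] [-1.5712 -0.0015 -3.1377] [-0.5417  0.8016 -0.4138]
[319.05   220.5339] [329.7411 181.8182]
```

View pics/c5.png

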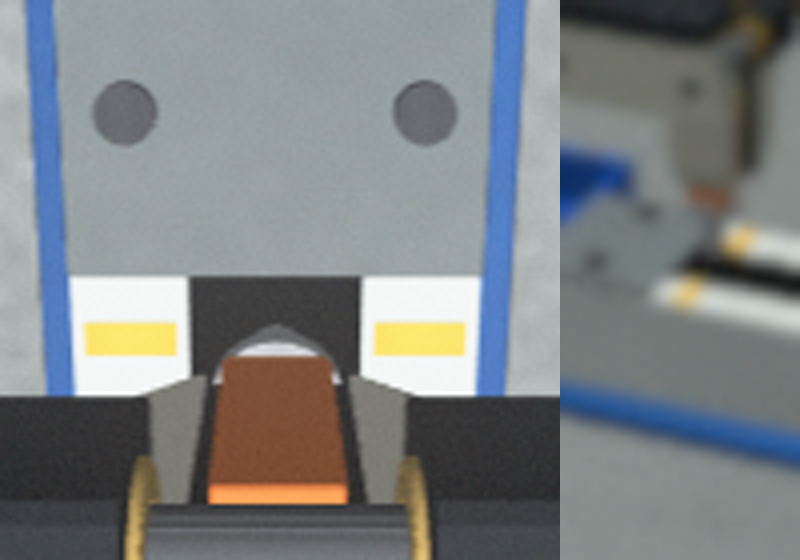

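The crop shows the pin about 0.5 mm right of the strip centreline (column 278 against 275.5), with its tip close to the line of the marks.

```bash
python3 - <<'E'
from h import *
s=robot.observe();cw=cam("wrist",s);print(s["time"],s["tool_pos"],s["contact_force"])
print(ray(cw,319.2,211.2,.0777),ray(cw,319.2,215.5,.0827),[ray(cw,u,130+339.5/4,.053) for u in(282.5,355)])
E
```

```text
6.75 [ 0.5957 -0.1078  0.1025] [ 0.1058  0.4005 -0.8002]
[ 0.6089 -0.1078  0.0777] [ 0.6079 -0.1078  0.0827] [array([ 0.5978, -0.0823,  0.053 ]), array([ 0.598 , -0.1329,  0.053 ])]
```

Call:
apply_moves:
  plan:
    - [0, 0.001, -0.0003, 0, 0, 0, 1]
    - [0, 0.002, -0.0003, 0, 0, 0, 1]
    - [0, 0.003, -0.0003, 0, 0, 0, 1]
    - [0, 0.0035, -0.0003, 0, 0, 0, 1]
    - [0, 0.004, -0.0003, 0, 0, 0, 1]

```text
time: 7.38
tool_pos: [0.5958, -0.1076, 0.0977]
tool_rot: [-1.571, 0.0, -3.138]
contact_force: [-0.4, -0.9, -0.4]
opening: 0.0156
```

Call:
apply_moves:
  plan:
    - [0, 0.0003, 0, 0, 0, 0, 1]
    - [0, 0.0006, 0, 0, 0, 0, 1]
    - [0, 0.001, 0, 0, 0, 0, 1]
    - [0, 0.001, 0, 0, 0, 0, 1]
    - [0, 0.001, 0, 0, 0, 0, 1]

```text
time: 8.0
tool_pos: [0.5958, -0.1075, 0.0967]
tool_rot: [-1.571, 0.0, -3.138]
contact_force: [-0.0, -0.4, -0.3]
opening: 0.0154
```

Call:
apply_moves:
  plan:
    - [0, 0.0002, 0, 0, 0, 0, 1]
    - [0, 0.0004, 0, 0, 0, 0, 1]
    - [0, 0.0006, 0, 0, 0, 0, 1]
    - [0, 0.0007, 0, 0, 0, 0, 1]
    - [0, 0.0007, 0, 0, 0, 0, 1]

```text
time: 8.62
tool_pos: [0.5959, -0.1075, 0.0965]
tool_rot: [-1.571, 0.0, -3.138]
contact_force: [-1.5, 0.7, 4.7]
opening: 0.0161
```

Contact is at 4.7 N. I start sliding along the strip.

Call:
apply_moves:
  plan:
    - [0.001, 0, 0, 0, 0, 0, 1]
    - [0.002, 0, 0, 0, 0, 0, 1]
    - [0.0035, 0, 0, 0, 0, 0, 1]
    - [0.005, 0, 0, 0, 0, 0, 1]
    - [0.006, 0, 0, 0, 0, 0, 1]

```text
time: 9.25
tool_pos: [0.5904, -0.1078, 0.0965]
tool_rot: [-1.57, 0.002, -3.138]
contact_force: [4.4, 0.3, 5.1]
opening: 0.0155
```

Call:
apply_moves:
  plan:
    - [0.002, 0, 0, 0, 0, 0, 1]
    - [0.004, 0, 0, 0, 0, 0, 1]
    - [0.006, 0, 0, 0, 0, 0, 1]
    - [0.008, 0, 0, 0, 0, 0, 1]
    - [0.01, 0, 0, 0, 0, 0, 1]

```text
time: 9.88
tool_pos: [0.5803, -0.1078, 0.0965]
tool_rot: [-1.57, 0.002, -3.138]
contact_force: [4.5, 0.6, 4.5]
opening: 0.0157
```

Call:
apply_moves:
  plan:
    - [0.002, 0, 0, 0, 0, 0, 1]
    - [0.004, 0, 0, 0, 0, 0, 1]
    - [0.006, 0, 0, 0, 0, 0, 1]
    - [0.008, 0, 0, 0, 0, 0, 1]
    - [0.009, 0, 0, 0, 0, 0, 1]

```text
time: 10.5
tool_pos: [0.5713, -0.1078, 0.0965]
tool_rot: [-1.57, 0.002, -3.138]
contact_force: [4.4, -0.6, 5.5]
opening: 0.0163
```

Call:
apply_moves:
  plan:
    - [0.002, 0, 0, 0, 0, 0, 1]
    - [0.004, 0, 0, 0, 0, 0, 1]
    - [0.006, 0, 0, 0, 0, 0, 1]
    - [0.008, 0, 0, 0, 0, 0, 1]
    - [0.0095, 0, 0, 0, 0, 0, 1]

```text
time: 11.12
tool_pos: [0.5616, -0.1078, 0.0963]
tool_rot: [-1.57, 0.001, -3.138]
contact_force: [3.7, 0.7, 5.3]
opening: 0.0159
```

Call:
apply_moves:
  plan:
    - [0.0005, 0, 0, 0, 0, 0, 1]
    - [0.001, 0, 0, 0, 0, 0, 1]
    - [0.0015, 0, 0, 0, 0, 0, 1]
    - [0.002, 0, 0, 0, 0, 0, 1]
    - [0.0025, 0, 0, 0, 0, 0, 1]

```text
time: 11.75
tool_pos: [0.5578, -0.1074, 0.0952]
tool_rot: [-1.571, -0.003, -3.138]
contact_force: [-0.5, -0.5, -0.8]
opening: 0.0157
```

The force has gone and the tool dropped 1.3 mm, so the tip is at the hole. I descend gently.

Call:
apply_moves:
  plan:
    - [0.0002, 0.0004, 0, 0, 0, 0, 1]
    - [0.0002, 0.0008, 0, 0, 0, 0, 1]
    - [0.0002, 0.0012, 0, 0, 0, 0, 1]
    - [0.0002, 0.0015, 0, 0, 0, 0, 1]
    - [0.0002, 0.0015, 0, 0, 0, 0, 1]

```text
time: 12.38
tool_pos: [0.5586, -0.1076, 0.0946]
tool_rot: [-1.571, -0.0, -3.138]
contact_force: [0.4, -0.6, -0.5]
opening: 0.0156
```

Call:
apply_moves:
  plan:
    - [0, 0.0006, 0, 0, 0, 0, 1]
    - [0, 0.0012, 0, 0, 0, 0, 1]
    - [0, 0.0018, 0, 0, 0, 0, 1]
    - [0, 0.0024, 0, 0, 0, 0, 1]
    - [0, 0.003, 0, 0, 0, 0, 1]

```text
time: 13.0
tool_pos: [0.5584, -0.1075, 0.0914]
tool_rot: [-1.571, -0.0, -3.138]
contact_force: [-2.5, 1.0, 1.3]
opening: 0.016
```

Call:
apply_moves:
  plan:
    - [0.0004, 0.001, 0, 0, 0, 0, 1]
    - [0.0004, 0.002, 0, 0, 0, 0, 1]
    - [0.0004, 0.003, 0, 0, 0, 0, 1]
    - [0.0004, 0.004, 0, 0, 0, 0, 1]
    - [0.0004, 0.005, 0, 0, 0, 0, 1]

```text
time: 13.62
tool_pos: [0.5582, -0.1077, 0.0864]
tool_rot: [-1.571, 0.0, -3.138]
contact_force: [-1.2, 0.8, 0.8]
opening: 0.0158
```

Call:
apply_moves:
  plan:
    - [0.0002, 0.0015, 0, 0, 0, 0, 1]
    - [0.0002, 0.003, 0, 0, 0, 0, 1]
    - [0.0002, 0.0045, 0, 0, 0, 0, 1]
    - [0.0002, 0.006, 0, 0, 0, 0, 1]
    - [0.0002, 0.007, 0, 0, 0, 0, 1]

```text
time: 14.25
tool_pos: [0.5581, -0.1077, 0.0794]
tool_rot: [-1.571, 0.0, -3.138]
contact_force: [0.2, 0.6, -0.5]
opening: 0.0157
```

Call:
apply_moves:
  plan:
    - [0, 0.0004, 0, 0, 0, 0, 1]
    - [0, 0.0008, 0, 0, 0, 0, 1]
    - [0, 0.0012, 0, 0, 0, 0, 1]
    - [0, 0.0016, 0, 0, 0, 0, 1]
    - [0, 0.002, 0, 0, 0, 0, 1]

```text
time: 14.88
tool_pos: [0.558, -0.1076, 0.0775]
tool_rot: [-1.571, 0.0, -3.138]
contact_force: [-0.6, -0.1, -0.6]
opening: 0.0159
```

Call:
apply_moves:
  plan:
    - [0, 0.0003, 0, 0, 0, 0, 1]
    - [0, 0.0006, 0, 0, 0, 0, 1]
    - [0, 0.0009, 0, 0, 0, 0, 1]
    - [0, 0.0011, 0, 0, 0, 0, 1]
    - [0, 0.0013, 0, 0, 0, 0, 1]

```text
time: 15.5
tool_pos: [0.5581, -0.1077, 0.0766]
tool_rot: [-1.571, 0.0, -3.138]
contact_force: [-2.4, 0.4, 4.2]
opening: 0.0155
```

Call:
apply_moves:
  plan:
    - [0.0003, 0.0002, 0, 0, 0, 0, 1]
    - [0.0003, 0.0004, 0, 0, 0, 0, 1]
    - [0.0003, 0.0005, 0, 0, 0, 0, 1]
    - [0.0003, 0.0005, 0, 0, 0, 0, 1]
    - [0.0003, 0.0005, 0, 0, 0, 0, 1]

```text
time: 16.12
tool_pos: [0.5581, -0.1077, 0.0765]
tool_rot: [-1.57, 0.001, -3.138]
contact_force: [-2.4, 1.1, 6.4]
opening: 0.0158
```

Seated at TCP z 0.0765, which is 20.0 mm below the strip contact height. I relieve the load, open and retreat.

Call:
apply_moves:
  plan:
    - [0, -0.0004, 0, 0, 0, 0, 1]
    - [0, -0.0004, 0, 0, 0, 0, 1]
    - [0, -0.0004, 0, 0, 0, 0, 0.6]
    - [0, -0.0004, 0, 0, 0, 0, 0.2]
    - [0, -0.0004, 0, 0, 0, 0, -0.3]
  squeeze: 20

```text
time: 16.75
tool_pos: [0.5575, -0.1077, 0.0758]
tool_rot: [-1.571, -0.001, -3.138]
contact_force: [-0.1, 0.2, 0.1]
opening: 0.0344
```

Call:
apply_moves:
  plan:
    - [0, 0, 0, 0, 0, 0, -1]
    - [0, 0, 0, 0, 0, 0, -1]
    - [0, 0, 0, 0, 0, 0, -1]
    - [0, 0, 0, 0, 0, 0, -1]
    - [0, 0, 0, 0, 0, 0, -1]

```text
time: 17.38
tool_pos: [0.5577, -0.1076, 0.0761]
tool_rot: [-1.571, 0.0, -3.138]
contact_force: [-0.5, 0.9, 0.4]
opening: 0.0839
```

Call:
apply_moves:
  plan:
    - [0, -0.01, 0, 0, 0, 0, -1]
    - [0, -0.03, 0, 0, 0, 0, -1]
    - [0, -0.06, 0, 0, 0, 0, -1]
    - [0, -0.1, 0, 0, 0, 0, -1]
    - [0.02, -0.13, 0, 0, 0, 0, -1]

```text
time: 18.0
tool_pos: [0.5386, -0.1079, 0.2085]
tool_rot: [-1.57, 0.003, -3.138]
contact_force: [-0.2, -0.2, -0.3]
opening: 0.092
```

Call:
apply_moves:
  plan:
    - [0.03, 0, 0, 0, 0, 0, -1]
    - [0.05, 0, 0, 0, 0, 0, -1]
    - [0.05, 0, 0, 0, 0, 0, -1]
    - [0.05, 0, 0, 0, 0, 0, -1]
    - [0.05, 0, 0, 0, 0, 0, -1]

```text
time: 18.62
tool_pos: [0.4884, -0.1079, 0.2061]
tool_rot: [-1.571, 0.0, -3.138]
contact_force: [-0.4, -0.7, -1.2]
opening: 0.0918
```

```bash
python3 - <<'E'
from h import *
s=robot.observe();print(s["time"],s["tool_pos"],s["contact_force"])
a=cams.read_camera("wrist");b=cams.read_camera("side")
A=cv2.resize(a[100:240,250:390],(560,560),interpolation=cv2.INTER_CUBIC)
B=cv2.resize(b[150:220,310:340],(240,560),interpolation=cv2.INTER_CUBIC)
cv2.imwrite("pics/c6.png",np.hstack([A,B]));cv2.imwrite("pics/s6.png",b)
E
```

```text
18.625 [ 0.4884 -0.1079  0.2061] [-0.4337 -0.7308 -1.1506]
```

View pics/c6.png

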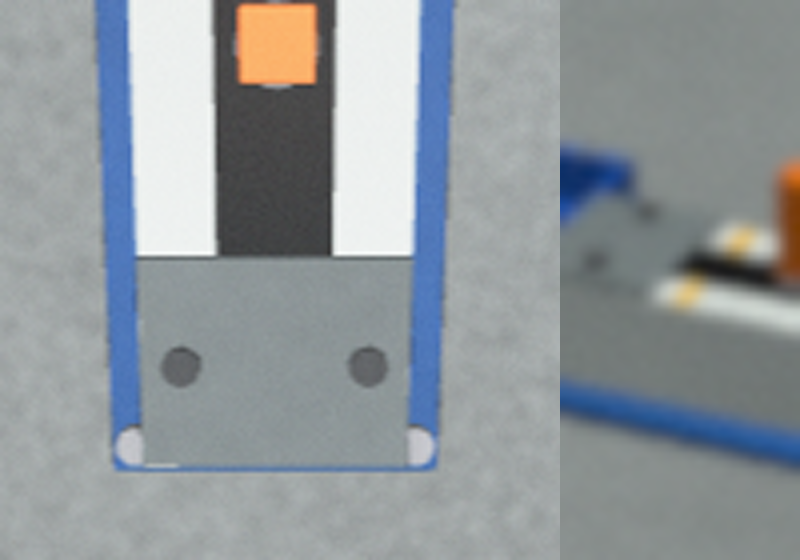

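View pics/s6.png

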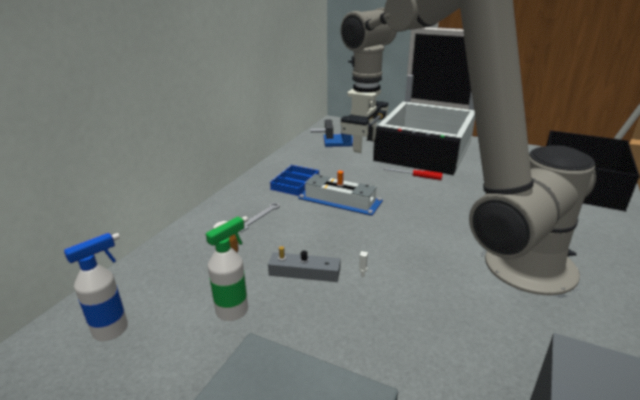

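The pin stands upright on the strip's centreline at (340,178) in the side view. The rack's third hole is empty, the other objects look unmoved and the arm is clear, so I hand in.

```bash
python3 -c "
from cell import robot
print(robot.hand_in(), robot.observe()['time'])"
```

```text
the job is handed in; nothing more can be done
the job is handed in; nothing more can be done
```

I took the orange-headed pin from the rack, set it down between the yellow marks and slid it along the strip's centreline. It dropped into the hole after about 39 mm. I then pushed it home, let go, backed the arm away and handed the job in at about 18.7 s. No verdict was reported.

- **Force on the rail:** the readings at the end of each move showed about 5 N downward while sliding and at most 6.4 N when seating, against the 25 N limit. Force between those readings was not recorded.
- **Seating:** contact came 20.0 mm below the height at which the tip first touched the strip. That matches the collar lying on the face.
- **Last pictures:** the pin stands upright and centred on the strip, the other two pins are still in the rack, and nothing else looks moved. The robot was touching nothing.
- **Discrepancies:** the strip centreline measured up to about 1.5 mm apart between the views, so I corrected it from a close view just before touchdown. When I gripped the pin in the rack, it pushed sideways on the rack hole with about 12 N. I relieved that before lifting.

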